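Load the light-test jig and hold its flap at the balance point

ROBOT

A 7-joint arm with a two-finger parallel gripper is mounted at the origin on a cart in front of the work surface, level with it; the furniture and walls round the work are solid. World frame = base frame: x ahead of the robot, y to its left, z up, the work surface at z = 0. Lengths are in m, angles in rad, forces in N, time in s.
With the tool pointing down it reaches from about 0.425 to 0.875 m from the base axis. Payload 4.7 kg.
Tool frame: the origin (TCP) lies midway between the tips of the shut fingers; the grasp point (between the pads) lies 19 mm behind it; z points along the fingers, y is the line along which they close (so a half turn about z gives the same grasp; the last joint's range is limited). The gripper opens to 87 mm and grips with 3 to 60 N. Pads are 19 mm wide; open, the fingers measure 117 mm over their backs; the gripper's body (75 mm by 190 mm) begins 51 mm behind the grasp point.
Start: joints at [1.263, 0.321, -0.07, 1.45, 0.023, 1.371, -0.057], TCP at [0.206, -0.617, 0.202] pointing down, gripper open.
Joint ranges: [-2.86, 2.86], [-0.3, 2.09], [-1.38, 1.24], [0.06, 2.45], [-1.56, 4.7], [0.09, 2.05], [-2.69, 2.69]. Speed limits (rad/s): [2.57, 2.57, 3.14, 3.14, 3.14, 3.14, 3.14].

INTERFACE

Orientations are given as a rotation vector (axis times angle).
In Python, from bench import ctrl gives the robot as it stands. The module is installed in compiled form; this text tells all that it offers.
- The arm moves only by the shell command python3 -m handwheel 'ROWS' [FORCE]. ROWS is JSON, a list of rows, each a list of 7 numbers: the finger opening in m, from 0 to 0.087, then the shift along the tool's x, y, z in m, then the turn, a rotation vector about the tool's x, y, z in degrees. A call has 1 to 12 rows; each row shifts and turns the commanded pose from where the row before left it, along the tool's axes as they then stand; what a row does not reach is not made up. A row lasts 1/8 s, in which the tool goes at most 62.5 mm and 10.7 degrees, less where a joint would pass 70% of its speed; a pose out of reach is approached as far as the arm can. A call is refused whole if a number of a shift passes 0.0625 or a number of a turn 10.7, either way. A call with a gripper value outside its range is refused whole. The fingers move at their own pace and stop on an object; FORCE is the grip in N (left out, the last holds). Time passes only in rows, so rows that do not move let the fingers close. It gives the time, the measured TCP pose, the force, the opening and the grip force at its end, in the units of the state.
- ctrl.get_state(): the state, without advancing time (a new reading comes with each control period).
- ctrl.get_image(name): name is "scene" or "top"; returns (picture, depth): 480x640x3 uint8, blue, green, red; 480x640 float32, m along the optical axis (not along the pixel's ray), 0 where there is no reading.
- ctrl.camera_info(name): a dict with "intrinsics" (3x3 intrinsics, pixels), "D" ([k1, k2, p1, p2, k3] as OpenCV has them; the pictures are not rectified), "R" (3x3) and "t" (3): a world point X has camera coordinates R X + t. Camera axes: x right, y down, z forward; pixel columns grow to the right and rows downward; lengths in m; the calibration is good to about 2 mm. A picture is of the moment at which its call begins. camera_info takes no time and is no camera call.
- ctrl.close_job(): hands the job in; it is judged then, once.
The state is a dict: "time": time; "joint_positions": joint angles; "qd": joint speeds; "joint_torque": joint torques, N m; "position": TCP position; "tool_rot": TCP orientation; "ft_force": force on the tool from outside, world axes, zero at the start; "torque": the same for the moment, N m; "grip_width": opening from 0.0 (shut) to 1.0 (fully open); "grip_force": force on a finger pad.
Only numpy, scipy, OpenCV 4.12 (cv2) and the standard library are available. Lean on these libraries where they do the work, as an engineer would, in place of code of your own. Each camera call takes 0.05 s, during which the arm holds its last target. There are 200 camera calls.

TASK

Slide the red-tabbed sled with the circuit board all the way in under the hood of the blue light-test jig, while the black flap on the hood is still down. Then take the flap by its orange side pin, swing it up and stop it standing straight upright, at its balance point, where it would fall neither way. Never let it swing well past upright, leave the other things on the desk alone, and finish while still gripping the pin with the flap held still and upright (do not let go).

Things in the scene. Friction and masses are not known exactly. Their poses are not given: they have to be found in the camera images.
- jig: Blue light-test jig, fixed to the desk; origin at the centre of its base plate's underside (136 x 250 x 12 mm along x, y, z), z up. The hood covers y = -125 to -5 mm, 85 mm high with flap and hinge, its open mouth towards +y; dark guide rails 30 mm high at x = -43 and 43 mm carry the sled. The black flap lies on the roof, hinge along y at x = 55, z = 79 mm. A tall oscilloscope stands at its right.
- sled (a joint): Travel of the sled along the jig's -y, into the hood: 0 = right out, 0.090 m = home against its stop; starts at 0 to 0.03. Friction about 1.5 N, stays where it is left. The sled is 72 mm wide, 130 mm long and carries a 46 x 52 mm green circuit board.
- sled_grip (a point): Grip point at mid-width of the sled's upright red tab, 62 mm above the desk; moves with the sled. The tab is 12 mm thick along the jig's x, 24 mm long along y, and reaches from 30 to 76 mm above the desk. With the sled home its middle is 23 mm outside the hood's mouth.
- flap (a joint): Angle of the flap about its hinge: 0 = lying closed on the hood (start), 1.571 rad = standing straight upright, which is its balance point (its weight lies in the plane through the hinge and the pin), 2.4 = stop, fallen over backwards. Swings freely and falls either way when let go (0.2 to 0.33 kg).
- flap_pin (a point): Grip point on the round orange pin (12 mm diameter, 46 mm long, 16 mm knob at its end) that sticks out from the flap's free edge along the jig's -y: 28 mm beyond the hood's closed end wall, 100 mm from the hinge axis, 79 mm above the desk when closed, 179 mm when upright. Moves with the flap; the pin may turn between the fingers.
- flap_hinge (a point): Fixed point on the flap's hinge axis, at the same distance along the jig's y axis as point flap_pin: the pin point swings round it on a 100 mm radius, from the jig's -x side (closed) up to straight above it (upright).
- bit_box_1: Bystander: beige snap case, 57 x 86 x 28 mm, origin at its underside's centre. Leave alone.
- tape: Bystander: small roll of black tape lying flat, 53 x 51 x 19 mm, origin at its underside's centre. Leave alone.
- pen: Bystander: black pen lying flat, 13 x 111 x 11 mm, origin at its underside's centre. Leave alone.
- driver: Bystander: small screwdriver with red handle, 18 x 143 x 18 mm, origin at its underside's centre. Leave alone.

How it is judged:
On the way, in this order (a step that is already met when the one before it is completed fails the run):
1. the sled is fully home under the hood while the flap is still down (value of joint sled above 0.086 m and value of joint flap below 0.15 rad), for 0.2 s.
2. the flap is gripped and stands upright at its balance point, still (value of joint flap between 1.481 and 1.661 rad and velocity of joint flap between -0.1 and 0.1 rad/s and contact force between the fingers and flap above 2 N), for 0.3 s.
At the end, for the whole second after the job is handed in: The sled is within 4 mm of its stop under the hood, and the flap stands within 0.09 rad (5 degrees) of upright, still (under 0.1 rad/s), gripped by the fingers with more than 2 N (all of step 2 and value of joint sled above 0.086 m); the arm keeps its last pose, push and grip.
It fails at once if the flap swings well past upright (more than 0.3 rad) (value of joint flap above 1.871 rad).
It fails at once if a bystander is moved more than 30 mm (distance of any of bit_box_1, tape, pen, driver from where it was at the start of the episode above 0.03 m).
It also fails if it takes over 50 s, if anything falls off the work surface, if the arm or the gripper's body presses on something with over 40 N, if the wrist force passes 120 N, or if a joint passes its speed limit or range.

## Working session

There is one attempt and no reset: what is moved stays moved. The work goes in short steps, Python scripts to look and compute and a shell command to move; the robot and the scene stay as the last step left them, time stands still between calls to the robot, and variables do not carry over. Pictures are saved under pics/ and viewed, at most 10 in all, crops included, and the job is handed in when it is done.

```bash
mkdir -p pics
python3 - <<'E'
from bench import ctrl
import cv2,numpy as np
for n in("scene","top"):
    im,d=ctrl.get_image(n);cv2.imwrite(f"pics/{n}0.png",im);np.savez(f"{n}0.npz",im=im,d=d)
    i=ctrl.camera_info(n);print(n,i)
s=ctrl.get_state();print(s)
E
```

```text
scene {'intrinsics': array([[540.68764908,   0.        , 323.84598925],
       [  0.        , 540.68764908, 239.91368568],
       [  0.        ,   0.        ,   1.        ]]), 'D': array([-0.10574967,  0.        ,  0.        ,  0.        ,  0.        ]), 'R': array([[-6.51506447e-01,  7.58643095e-01,  5.49852256e-05],
       [ 6.55986531e-01,  5.63383592e-01, -5.02275422e-01],
       [-3.81078759e-01, -3.27199606e-01, -8.64707695e-01]]), 't': array([ 0.3065766 , -0.40718703,  1.31294872])}
top {'intrinsics': array([[441.18357024,   0.        , 313.74165514],
       [  0.        , 441.18357024, 230.47455082],
       [  0.        ,   0.        ,   1.        ]]), 'D': array([-0.08348725,  0.        ,  0.        ,  0.        ,  0.        ]), 'R': array([[ 0.00525055, -0.99995282,  0.00817256],
       [-0.99166473, -0.00625883, -0.12869303],
       [ 0.12873811, -0.00742874, -0.9916508 ]]), 't': array([0.10655299, 0.57987708, 0.9968196 ])}
{'time': 0.1, 'joint_positions': array([ 1.26308776,  0.32174307, -0.07010947,  1.45155443,  0.02261452,
        1.37079467, -0.05688656]), 'qd': array([ 4.67947525e-04,  2.17793916e-04, -4.61111897e-04, -3.26846350e-03,
        1.18680192e-03, -1.69394521e-03,  8.56108149e-05]), 'joint_torque': array([-6.05891219e-04, -4.92569876e+01, -4.06411244e-01, -3.13399208e+01,
       -6.41270215e-02,  3.94861191e-02,  8.20253331e-05]), 'position': array([ 0.20537769, -0.6161415 ,  0.20067416]), 'tool_rot': array([-3.09934538e+00, -5.03154485e-01,  5.84290838e-04]), 'ft_force': array([-0.62587939, -1.20842352, -0.23553933]), 'torque': array([0.01955075, 0.0217904 , 0.04270489]), 'grip_force': 0.0, 'grip_width': 1.0009645515763845}
```

View pics/scene0.png

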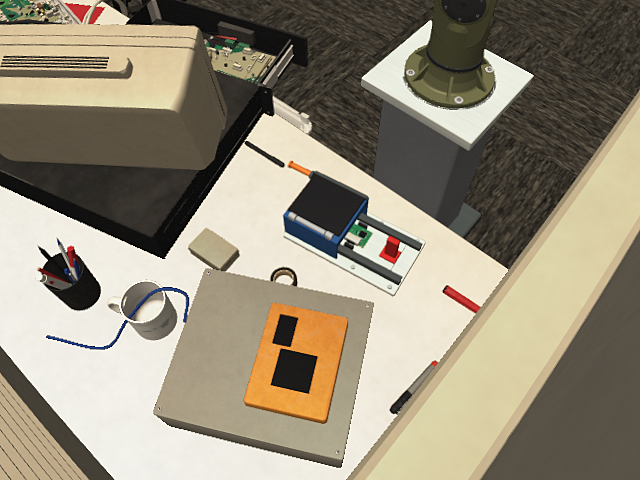

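View pics/top0.png

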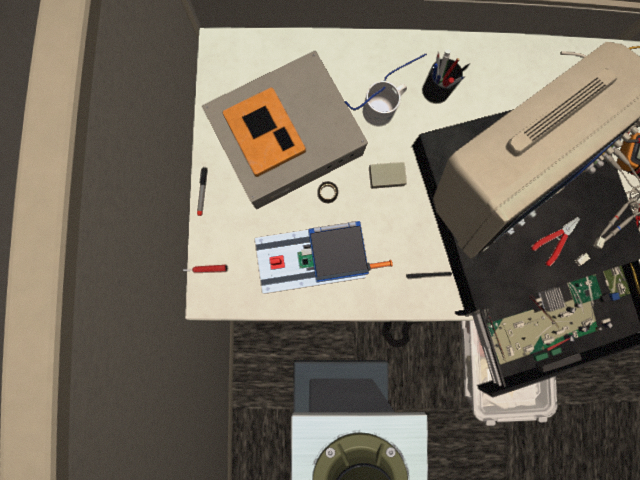

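The scene view shows the jig's red tab at about (393,247), the flap at about (327,207) and the orange pin at about (300,167). In the top view they are at (277,262), (338,250) and (380,265). The hinge is on the far side (+x), and jig +y is roughly world +y.

```bash
cat > h.py <<'E'
import numpy as np,cv2
from bench import ctrl
from scipy.spatial.transform import Rotation as Ro
def info(n): i=ctrl.camera_info(n);return i["intrinsics"],i["D"],i["R"],i["t"]
def und(n,p): K,D,R,t=info(n);return cv2.undistortPoints(np.float64(p).reshape(-1,1,2),K,D)[:,0]
def world(n,p,z):
    K,D,R,t=info(n);u=und(n,p);c=np.c_[u,np.ones(len(u))]*np.ravel(z)[:,None];return (c-t)@R
def tri(ps,pt):
    P=[np.c_[info(n)[2],info(n)[3]] for n in("scene","top")]
    X=cv2.triangulatePoints(P[0],P[1],und("scene",ps).T,und("top",pt).T);return (X[:3]/X[3]).T
def proj(n,X): K,D,R,t=info(n);return cv2.projectPoints(np.float64(X).reshape(-1,1,3),cv2.Rodrigues(R)[0],t,K,D)[0][:,0]
def mask(im,lo,hi,box):
    h=cv2.cvtColor(im,cv2.COLOR_BGR2HSV);m=cv2.inRange(h,lo,hi)
    if lo[0]==0: m|=cv2.inRange(h,(172,lo[1],lo[2]),(180,255,255)) if hi[0]<7 else 0
    o=np.zeros_like(m);x0,y0,x1,y1=box;o[y0:y1,x0:x1]=m[y0:y1,x0:x1];return o
E
python3 - <<'E'
from h import *
B={"scene":{"tab":(375,225,410,265),"pin":(280,152,318,180)},"top":{"tab":(262,250,292,275),"pin":(362,255,400,275)}}
C={"tab":((0,140,60),(6,255,255)),"pin":((7,140,80),(20,255,255))}
for n in B:
    f=np.load(n+"0.npz");im,d=f["im"],f["d"]
    for k in C:
        m=mask(im,*C[k],B[n][k]);v,u=np.nonzero(m);z=d[v,u];p=np.c_[u,v]
        ok=z>0;W=world(n,p[ok],z[ok])
        print(n,k,len(u),p.mean(0),p.min(0),p.max(0));print(np.percentile(W,[2,10,50,90,98],axis=0).round(4))
        t=W[W[:,2]>np.percentile(W[:,2],98)-.008];print(" top med",t.mean(0).round(4),t.min(0).round(4),t.max(0).round(4))
    # flap roof plane / base plate
    v,u=np.mgrid[180:310,240:400] if n=="top" else np.mgrid[150:300,270:440]
    v=v.ravel();u=u.ravel();z=d[v,u];ok=z>0;p=np.c_[u,v][ok];W=world(n,p,z[ok]);c=im[v,u][ok].astype(int)
    for nm,lo,hi in(("roof",.07,.1),("base",.006,.018)):
        s=(W[:,2]>lo)&(W[:,2]<hi)
        if nm=="roof": s&=c.max(1)<90
        r=cv2.minAreaRect((W[s,:2]*1000).astype(np.float32));print(n,nm,s.sum(),np.median(W[s,2]).round(4),r)
I=[cv2.resize(np.load("scene0.npz")["im"][140:300,270:440],None,fx=3.5,fy=3.5),cv2.resize(np.load("top0.npz")["im"][210:300,245:405],None,fx=3.5,fy=3.5)]
w=max(i.shape[1] for i in I);I=[cv2.copyMakeBorder(i,0,0,0,w-i.shape[1],0) for i in I]
o=np.vstack(I);o=cv2.resize(o,None,fx=600/o.shape[0],fy=600/o.shape[0]);cv2.imwrite("pics/z.png",o)
E
```

```text
scene tab 349 [390.75931232 249.67621777] [379 236] [400 263]
[[0.4966 0.1841 0.0205]
 [0.5039 0.1898 0.0224]
 [0.512  0.2009 0.041 ]
 [0.5184 0.2102 0.0754]
 [0.5214 0.2138 0.0771]]
 top med [0.5083 0.1993 0.0747] [0.4996 0.1879 0.0696] [0.5156 0.2103 0.0779]
scene pin 125 [298.792 167.992] [288 161] [310 175]
[[ 0.4936 -0.0606  0.0789]
 [ 0.4968 -0.0588  0.0806]
 [ 0.5017 -0.0388  0.0832]
 [ 0.5062 -0.0182  0.0859]
 [ 0.5095 -0.0148  0.0869]]
 top med [ 0.5016 -0.0386  0.0833] [ 0.4912 -0.0614  0.0791] [ 0.5105 -0.0121  0.0877]
scene roof 2820 0.0823 ((525.5397338867188, 92.53211975097656), (120.48123931884766, 193.2220458984375), 10.853235244750977)
scene base 2383 0.0126 ((566.7774658203125, 66.82899475097656), (253.5054168701172, 400.16522216796875), 8.883811950683594)
top tab 154 [276.59090909 261.87012987] [270 256] [283 268]
[[0.4915 0.1819 0.0203]
 [0.4947 0.1842 0.0219]
 [0.5036 0.1944 0.0267]
 [0.5173 0.2067 0.076 ]
 [0.5197 0.2099 0.0783]]
 top med [0.5059 0.197  0.0754] [0.5003 0.1874 0.0721] [0.5119 0.2079 0.0788]
top pin 100 [380.93 264.16] [370 260] [391 267]
[[ 0.4922 -0.0616  0.0797]
 [ 0.4944 -0.0595  0.0819]
 [ 0.4988 -0.0396  0.0848]
 [ 0.5034 -0.0197  0.0866]
 [ 0.5059 -0.0149  0.0884]]
 top med [ 0.4984 -0.039   0.0848] [ 0.4922 -0.062   0.0811] [ 0.5078 -0.0147  0.0892]
top roof 2553 0.0824 ((569.1512451171875, 111.65388488769531), (251.8021697998047, 201.48052978515625), 22.81815528869629)
top base 1835 0.0127 ((558.4249267578125, 88.09469604492188), (369.44769287109375, 304.197509765625), 88.83788299560547)
```

View pics/z.png

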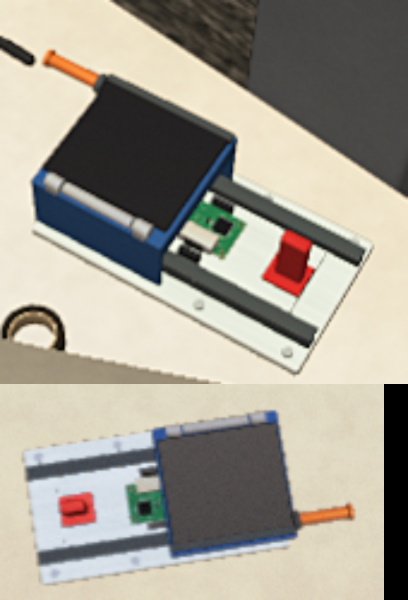

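The zoom confirms it: the red tab is upright, the rails run alongside it, and the pin extends along jig -y. The yaw looks like about 6° CCW. Next I'll fit the yaw, check obstacle heights along the approach path, and get the tool axes.

Run:
```python
from h import *
for n,sd in(("scene",(327,207)),("top",(338,250))):
    f=np.load(n+"0.npz");im,d=f["im"],f["d"]
    b=(290,152,318,180) if n=="scene" else (362,255,400,275)
    v,u=np.nonzero(mask(im,(7,140,80),(20,255,255),b if n=="top" else (280,152,318,180)));W=world(n,np.c_[u,v],d[v,u])
    l=cv2.fitLine(W[:,:2].astype(np.float32),cv2.DIST_L2,0,.01,.01).ravel();print(n,"pin line",l,"yaw",np.degrees(np.arctan(-l[0]/l[1])))
    V,U=np.nonzero((im.max(2)<95)&(d>0));W=world(n,np.c_[U,V],d[V,U])
    k=(abs(W[:,2]-.082)<.006)&(abs(W[:,0]-.55)<.09)&(abs(W[:,1]-.06)<.11)
    m=np.zeros(d.shape,np.uint8);m[V[k],U[k]]=1
    nc,lab=cv2.connectedComponents(m);v,u=np.nonzero(lab==lab[sd[1],sd[0]]);W=world(n,np.c_[u,v],d[v,u])
    print(n,"flap",cv2.minAreaRect((W[:,:2]*1000).astype(np.float32)),np.median(W[:,2]))
f=np.load("top0.npz");v,u=np.mgrid[0:480:2,0:640:2];v=v.ravel();u=u.ravel();z=f["d"][v,u];k=z>0;W=world("top",np.c_[u,v][k],z[k])
print("max height map (rows x .1..0.8, cols y .3..-.7)")
for x in np.arange(.1,.8,.1): print(round(x,1),[round(float(W[s,2].max()),2) if (s:=(abs(W[:,0]-x)<.05)&(abs(W[:,1]-y)<.05)).any() else None for y in np.arange(.3,-.75,-.1)])
s=ctrl.get_state();print(Ro.from_rotvec(s["tool_rot"]).as_matrix().round(3))
```

```text
scene pin line [ 0.1377918  -0.99046123  0.50154775 -0.0384952 ] yaw 7.9200864
scene flap ((527.5277099609375, 54.31402587890625), (107.43595886230469, 119.05740356445312), 9.512423515319824) 0.0823749475731445
top pin line [ 0.15952373 -0.9871941   0.49858415 -0.03936859] yaw 9.179252
top flap ((525.5814819335938, 53.117645263671875), (106.4874038696289, 119.45992279052734), 9.02949333190918) 0.08243768076391572
max height map (rows x .1..0.8, cols y .3..-.7)
0.1 [-0.73, 0.0, 0.03, 0.16, 0.02, 0.0, -0.73, -0.73, -0.53, -0.54, -0.54]
0.2 [-0.73, -0.02, -0.0, -0.0, -0.0, -0.64, 0.1, 0.1, -0.54, None, None]
0.3 [-0.73, -0.72, -0.73, -0.73, -0.72, -0.68, 0.09, 0.1, 0.1, 0.1, 0.06]
0.4 [0.01, 0.02, 0.02, 0.01, 0.01, 0.1, 0.1, 0.1, 0.08, 0.08, 0.07]
0.5 [0.02, 0.08, 0.09, 0.09, 0.09, 0.36, 0.2, 0.11, 0.12, 0.1, 0.08]
0.6 [0.1, 0.1, 0.09, 0.09, 0.35, 0.38, 0.38, 0.31, 0.11, 0.11, 0.09]
0.7 [0.12, 0.12, 0.12, 0.09, 0.35, 0.38, 0.38, 0.38, 0.37, 0.16, 0.09]
[[ 0.949  0.316 -0.001]
 [ 0.316 -0.949  0.002]
 [-0.    -0.002 -1.   ]]
```

```bash
python3 -m handwheel '[[0.04,0,-0.025,-0.055,0,0,0],[0.04,0,-0.025,-0.055,0,0,0],[0.04,0,-0.025,-0.055,0,0,0],[0.04,0,-0.025,-0.055,0,0,0],[0.04,0.0556,-0.0028,0,0,0,-5.8],[0.04,0.0556,-0.0028,0,0,0,-5.8]]'
```

```text
time: 0.85
position: [0.276, -0.4759, 0.4222]
tool_rot: [3.032, 0.815, 0.001]
ft_force: [-0.6, -0.7, -0.6]
grip_width: 0.478
grip_force: 0.0
```

```bash
python3 -m handwheel '[[0.04,0.0556,-0.0028,0,0,0,-5.8],[0.04,0.0556,-0.0028,0,0,0,-5.8],[0.04,0.0556,-0.0028,0,0,0,-5.8],[0.04,0.0556,-0.0028,0,0,0,-5.8],[0.04,0.0556,-0.0028,0,0,0,-5.8],[0.04,0.0556,-0.0028,0,0,0,-5.8],[0.04,0.0556,-0.0028,0,0,0,-5.8]]'
python3 -m handwheel '[[0.04,0.0556,-0.0028,0,0,0,-5.8],[0.04,0.0556,-0.0028,0,0,0,-5.8],[0.04,0.0556,-0.0028,0,0,0,-5.8],[0.04,0.0556,-0.0028,0,0,0,-5.8],[0.04,0.0556,-0.0028,0,0,0,-5.8],[0.04,0.0556,-0.0028,0,0,0,-5.8],[0.04,0.0556,-0.0028,0,0,0,-5.8],[0.04,0,0,0.05,0,0,6],[0.04,0,0,0.05,0,0,6],[0.04,0,0,0.05,0,0,0],[0.04,0,0,0.05,0,0,0],[0.04,0,0,0,0,0,0]]'
cat >> h.py <<'E'
def delta(target,yaw):
    "tool-frame shift to TCP target and turn about tool z to make tool y lie at yaw (deg)"
    s=ctrl.get_state();R=Ro.from_rotvec(s["tool_rot"]).as_matrix()
    print("pos",s["position"].round(4),"shift",(R.T@(np.array(target)-s["position"])).round(4),"turn",round(float(yaw*0-(yaw-np.degrees(np.arctan2(R[1,1],R[0,1]))) ),2),"z",R[:,2].round(3),"F",s["ft_force"].round(1),"w",s["grip_width"].round(3),"g",round(float(s["grip_force"]),1))
E
python3 -c "
from h import *
delta([.507,.198,.043],9.2)"
```

```text
time: 1.72
position: [0.5197, -0.1807, 0.4209]
tool_rot: [-2.56, -1.82, 0.001]
ft_force: [0.2, -0.8, -0.2]
grip_width: 0.459
grip_force: 0.0
time: 3.22
position: [0.5102, 0.1978, 0.2179]
tool_rot: [-2.033, -2.39, 0.011]
ft_force: [-0.0, -0.6, 0.7]
grip_width: 0.46
grip_force: 0.0Traceback (most recent call last):
  File "<string>", line 3, in <module>
    delta([.507,.198,.043],9.2)
    ~~~~~^^^^^^^^^^^^^^^^^^^^^^
  File "h.py", line 19, in delta
    print("pos",s["position"].round(4),"shift",(R.T@(np.array(target)-s["position"])).round(4),"turn",round(float(yaw*0-(yaw-np.degrees(np.arctan2(R[1,1],R[0,1]))) ),2),"z",R[:,2].round(3),"F",s["ft_force"].round(1),"w",s["grip_width"].round(3),"g",round(float(s["grip_force"]),1))
                                                                                                                                                                                                                            ^^^^^^^^^^^^^^^^^^^^^
AttributeError: 'float' object has no attribute 'round'
```

```bash
sed -i 's/s\["grip_width"\].round(3)/round(float(s["grip_width"]),3)/' h.py
python3 -c "
from h import *
delta([.507,.198,.043],9.2)"
```

```text
pos [0.5102 0.1978 0.2179] shift [ 0.001  -0.0017  0.1749] turn 0.04 z [-0.008 -0.003 -1.   ] F [-0.  -0.6  0.7] w 0.46 g 0.0
```

```bash
python3 -m handwheel '[[0.04,0.001,-0.002,0.05,0,0,0],[0.04,0,0,0.05,0,0,0],[0.04,0,0,0.03,0,0,0],[0.04,0,0,0,0,0,0]]'
python3 - <<'E'
from h import *
im,_=ctrl.get_image("scene");im2,_=ctrl.get_image("top")
o=np.hstack([cv2.resize(im[150:320,320:460],(400,486)),cv2.resize(im2[200:320,220:320],(400,480))[:480].copy() if 0 else cv2.resize(im2[200:320,220:320],(400,486))]);cv2.imwrite("pics/a.png",o)
delta([.507,.198,.043],9.2)
E
```

```text
time: 3.72
position: [0.5107, 0.1998, 0.0917]
tool_rot: [-2.035, -2.392, 0.002]
ft_force: [0.6, 0.1, 0.5]
grip_width: 0.462
grip_force: 0.0
pos [0.5126 0.2009 0.0941] shift [-0.002  -0.0061  0.0511] turn 0.03 z [ 0.003  0.001 -1.   ] F [-0.2  0.3  0.6] w 0.461 g 0.0
```

View pics/a.png

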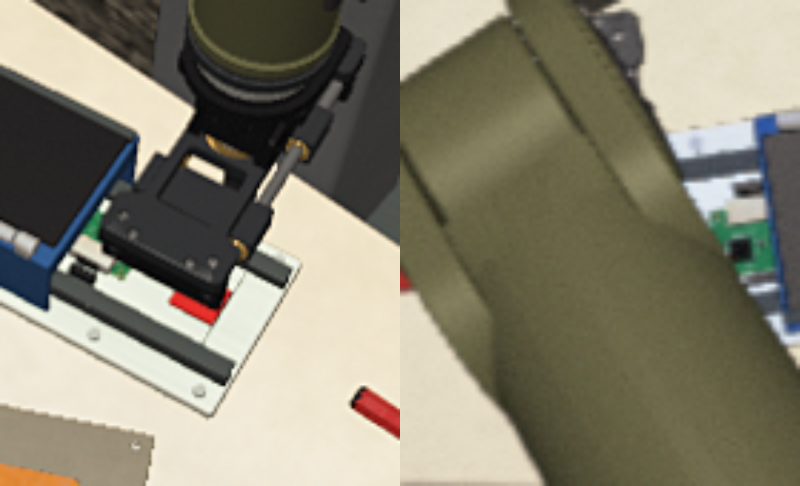

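The gripper sits above the tab, whose red foot shows at about (200,303) in the crop. I'll descend and grip with moderate force.

```bash
python3 -m handwheel '[[0.04,-0.001,-0.004,0.025,0,0,0],[0.04,0,0,0.023,0,0,0],[0.04,0,0,0,0,0,0],[0.0,0,0,0,0,0,0],[0.0,0,0,0,0,0,0],[0.0,0,0,0,0,0,0],[0.0,0,0,0,0,0,0]]' 15
python3 -c "
from h import *
delta([.517,.136,.045],9.2)"
```

```text
time: 4.7
position: [0.5067, 0.1984, 0.0441]
tool_rot: [-2.035, -2.393, 0.001]
ft_force: [-3.0, -0.2, 4.1]
grip_width: 0.134
grip_force: 15.0
pos [0.5067 0.1984 0.0441] shift [-0.0632  0.0001 -0.0008] turn 0.04 z [-0.001 -0.    -1.   ] F [-3.  -0.2  4.1] w 0.134 g 15.0
```

```bash
python3 -m handwheel '[[0.0,-0.012,0,0,0,0,0],[0.0,-0.012,0,0,0,0,0],[0.0,-0.012,0,0,0,0,0],[0.0,-0.012,0,0,0,0,0],[0.0,-0.006,0,0,0,0,0],[0,0,0,0,0,0,0]]'
python3 -m handwheel '[[0.0,-0.003,0,0,0,0,0],[0,0,0,0,0,0,0]]'
python3 -m handwheel '[[0.0,-0.003,0,0,0,0,0],[0,0,0,0,0,0,0]]'
python3 -m handwheel '[[0.0,-0.003,0,0,0,0,0],[0,0,0,0,0,0,0]]'
```

```text
time: 5.45
position: [0.5157, 0.1429, 0.0441]
tool_rot: [2.037, 2.391, -0.003]
ft_force: [-4.1, -1.7, 7.3]
grip_width: 0.138
grip_force: 15.0
time: 5.7
position: [0.516, 0.1409, 0.0441]
tool_rot: [2.036, 2.392, -0.002]
ft_force: [-2.7, 0.5, 6.9]
grip_width: 0.136
grip_force: 15.0
time: 5.95
position: [0.5164, 0.1381, 0.0441]
tool_rot: [-2.036, -2.392, 0.002]
ft_force: [-3.7, -0.1, 6.4]
grip_width: 0.137
grip_force: 15.0
time: 6.2
position: [0.5165, 0.1375, 0.0441]
tool_rot: [-2.034, -2.392, -0.002]
ft_force: [-3.6, 4.0, 6.2]
grip_width: 0.136
grip_force: 15.0
```

```bash
python3 -m handwheel '[[0.0,-0.003,0,0,0,0,0],[0,0,0,0,0,0,0]]'
python3 -m handwheel '[[0.0,-0.003,0,0,0,0,0],[0,0,0,0,0,0,0]]'
```

```text
time: 6.45
position: [0.5165, 0.1375, 0.0441]
tool_rot: [-2.03, -2.392, -0.006]
ft_force: [-4.8, 9.0, 4.7]
grip_width: 0.139
grip_force: 15.0
time: 6.7
position: [0.5166, 0.1374, 0.0441]
tool_rot: [-2.027, -2.391, -0.01]
ft_force: [-4.6, 13.6, 2.5]
grip_width: 0.131
grip_force: 15.0
```

```bash
python3 -m handwheel '[[0.0,0.006,0,0,0,0,0],[0,0,0,0,0,0,0],[0.04,0,0,0,0,0,0],[0.04,0,0,0,0,0,0],[0.04,0,0,0,0,0,0],[0.04,0,0,-0.03,0,0,0],[0.04,0,0,-0.05,0,0,0],[0.04,0,0,-0.05,0,0,0],[0.04,0,0,0,0,0,0]]'
python3 -c "
from h import *
delta([.500,-.039,.174],9.2)"
```

```text
time: 7.82
position: [0.5201, 0.1368, 0.1778]
tool_rot: [2.032, 2.388, 0.009]
ft_force: [0.4, 0.2, -0.1]
grip_width: 0.455
grip_force: 0.0
pos [0.5201 0.1368 0.1778] shift [-0.1703 -0.048   0.0035] turn 0.01 z [ 0.008  0.    -1.   ] F [ 0.4  0.2 -0.1] w 0.455 g 0.0
```

```bash
python3 -m handwheel '[[0.04,-0.04,-0.012,0,0,0,0],[0.04,-0.04,-0.012,0,0,0,0],[0.04,-0.045,-0.012,0,0,0,0],[0.04,-0.045,-0.012,0,0,0,0],[0.04,0,0,0,0,0,0]]'
python3 - <<'E'
from h import *
for n in("top","scene"):
    f=np.load(n+"0.npz");v,u=np.nonzero(f["d"]>0);W=world(n,np.c_[u,v],f["d"][v,u])
    print(n,[(round(x,2),round(float(W[s,1].max()),3)) if (s:=(abs(W[:,0]-x)<.015)&(W[:,1]<-.07)&(W[:,1]>-.4)&(W[:,2]>.12)).any() else None for x in np.arange(.45,.8,.03)])
im,_=ctrl.get_image("scene");im2,d2=ctrl.get_image("top")
cv2.imwrite("pics/b.png",np.hstack([cv2.resize(im[110:300,250:440],(400,400)),cv2.resize(im2[200:320,260:380],(400,400))]))
delta([.500,-.039,.06],9.2)
delta([.500,-.039,.06],9.2)
E
```

```text
time: 8.45
position: [0.4958, -0.0444, 0.1723]
tool_rot: [-2.044, -2.384, 0.004]
ft_force: [0.2, 0.1, -0.5]
grip_width: 0.46
grip_force: 0.0
top [None, None, (np.float64(0.51), -0.211), (np.float64(0.54), -0.188), (np.float64(0.57), -0.17), (np.float64(0.6), -0.15), (np.float64(0.63), -0.13), (np.float64(0.66), -0.123), (np.float64(0.69), -0.128), (np.float64(0.72), -0.167), (np.float64(0.75), -0.209), (np.float64(0.78), -0.248)]
scene [None, None, (np.float64(0.51), -0.211), (np.float64(0.54), -0.188), (np.float64(0.57), -0.17), (np.float64(0.6), -0.15), (np.float64(0.63), -0.131), (np.float64(0.66), -0.123), (np.float64(0.69), -0.125), (np.float64(0.72), -0.161), (np.float64(0.75), -0.204), (np.float64(0.78), -0.244)]
pos [ 0.4965 -0.0394  0.1727] shift [-0.0002  0.0036  0.1127] turn -0.04 z [-0.001  0.001 -1.   ] F [-0.8  0.8  0.1] w 0.461 g 0.0
pos [ 0.4965 -0.0394  0.1727] shift [-0.0002  0.0036  0.1127] turn -0.04 z [-0.001  0.001 -1.   ] F [-0.8  0.8  0.1] w 0.461 g 0.0
```

View pics/b.png

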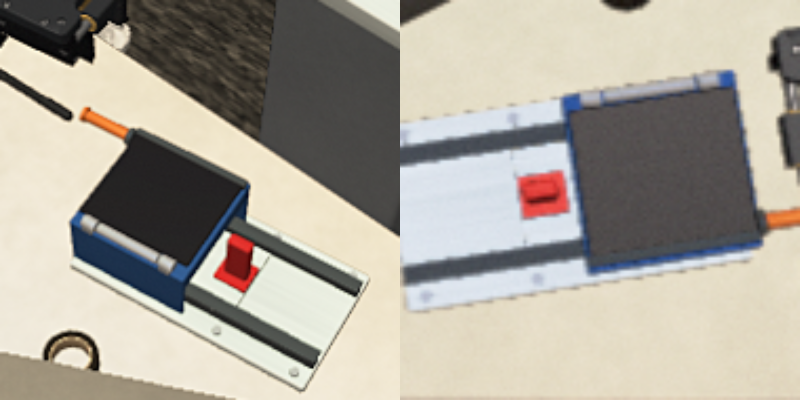

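The sled is home: the red foot is at the mouth, the board is out of sight, and the flap is still down. The scope corner is over 80 mm clear of the swing. I'll descend onto the pin and grip lightly, so it can turn in the fingers.

```bash
python3 -m handwheel '[[0.04,0,0.003,0.04,0,0,0],[0.04,0,0,0.04,0,0,0],[0.04,0,0,0.032,0,0,0],[0.04,0,0,0,0,0,0]]'
python3 - <<'E'
from h import *
im,_=ctrl.get_image("scene")
cv2.imwrite("pics/c.png",cv2.resize(im[110:250,230:370],(500,500),interpolation=cv2.INTER_CUBIC))
delta([.500,-.039,.06],9.2)
E
```

```text
time: 9.05
position: [0.4976, -0.0368, 0.0592]
tool_rot: [-2.028, -2.392, 0.003]
ft_force: [0.1, -0.2, -0.1]
grip_width: 0.463
grip_force: 0.0
pos [ 0.4993 -0.0372  0.0611] shift [-0.0019  0.0004  0.0011] turn 0.18 z [-0.002  0.001 -1.   ] F [ 1.  -0.   1.2] w 0.463 g 0.0
```

View pics/c.png

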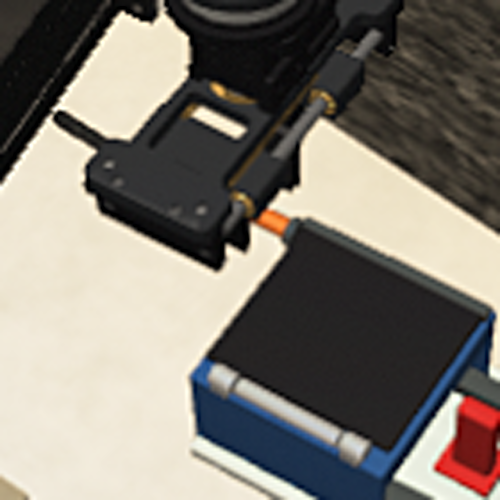

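The pin (crop about (270,222)) runs in between the fingers. I'll close on it.

```bash
python3 -m handwheel '[[0,0,0,0,0,0,0],[0,0,0,0,0,0,0],[0,0,0,0,0,0,0],[0,0,0,0,0,0,0],[0,0,0,0,0,0,0]]' 12
python3 -c "
from h import *
delta([.500,-.039,.06],9.2)"
```

```text
time: 9.72
position: [0.4994, -0.0392, 0.0618]
tool_rot: [-2.035, -2.392, 0.002]
ft_force: [-3.7, -0.6, 3.1]
grip_width: 0.085
grip_force: 10.3
pos [ 0.4994 -0.0392  0.0618] shift [0.0001 0.0006 0.0018] turn 0.02 z [-0.001 -0.001 -1.   ] F [-3.7 -0.6  3.1] w 0.085 g 10.3
```

```bash
python3 -m handwheel '[[0,0,0,0,0,0,0],[0,0,0,0,0,0,0]]'
python3 - <<'E'
from h import *
for n,b in(("scene",(250,130,340,190)),("top",(350,240,400,280))):
    im,d=ctrl.get_image(n);m=mask(im,(7,140,80),(20,255,255),b);v,u=np.nonzero(m)
    if len(u): print(n,len(u),world(n,np.c_[u,v],d[v,u]).mean(0).round(4))
    if n=="scene": cv2.imwrite("pics/d.png",cv2.resize(im[130:210,250:350],(750,600),interpolation=cv2.INTER_CUBIC))
delta([.500,-.039,.06],9.2)
E
```

```text
time: 9.98
position: [0.4995, -0.0392, 0.0618]
tool_rot: [-2.035, -2.392, 0.002]
ft_force: [-3.8, -1.1, 4.6]
grip_width: 0.083
grip_force: 10.9
scene 135 [ 0.513  -0.0282  0.1482]
top 9 [ 0.4939 -0.0136  0.1031]
pos [ 0.4995 -0.0391  0.0618] shift [0.     0.0005 0.0018] turn 0.03 z [-0.001 -0.001 -1.   ] F [-4.3 -1.2  4.9] w 0.085 g 10.9
```

View pics/d.png

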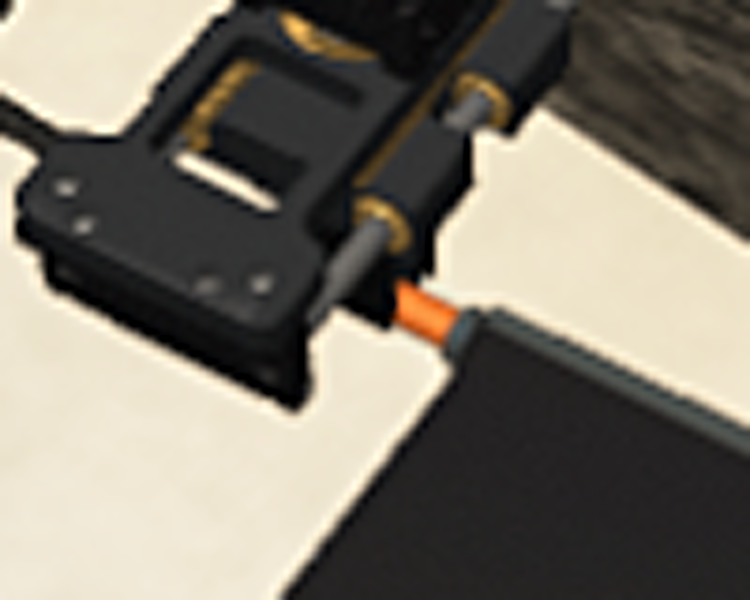

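The fingers hold the pin (orange stub at about (425,315)). I'll swing to 45° along the 100 mm arc with a firmer grip and check.

```bash
python3 -m handwheel '[[0,0,0,0,0,0,0],[0,0.0009,-0.013,0,0,0,0],[0,0.0026,-0.0128,0,0,0,0],[0,0.0042,-0.0124,0,0,0,0],[0,0,0,0,0,0,0]]' 20
python3 -c "
from h import *
delta([.4995,-.0391,.0618],9.2)"
```

```text
time: 10.7
position: [0.4596, -0.0373, 0.0611]
tool_rot: [-2.035, -2.393, 0.002]
ft_force: [0.8, 0.3, -0.3]
grip_width: 0.007
grip_force: 0.0
pos [ 0.4596 -0.0373  0.0611] shift [-0.0082  0.0391 -0.0008] turn 0.04 z [-0.001 -0.001 -1.   ] F [ 0.8  0.3 -0.3] w 0.007 g 0.0
```

I put the shifts in the wrong columns (x and y instead of y and z), so the fingers pulled off the pin. I'll lift clear, then look.

```bash
python3 -m handwheel '[[0.0,0,0,-0.04,0,0,0],[0.04,0,0,-0.04,0,0,0],[0.04,-0.008,0.039,0,0,0,0],[0.04,0,0,0,0,0,0]]'
python3 - <<'E'
from h import *
im,d=ctrl.get_image("scene");cv2.imwrite("pics/e.png",cv2.resize(im[110:290,230:430],(666,600),interpolation=cv2.INTER_CUBIC))
m=mask(im,(7,140,80),(20,255,255),(270,140,340,190));v,u=np.nonzero(m)
W=world("scene",np.c_[u,v],d[v,u]);print(len(u),W[W[:,2]<.1].mean(0).round(4) if len(u) else 0)
delta([.4995,-.0391,.0618],9.2);print(ctrl.get_state()["time"])
E
```

```text
time: 11.2
position: [0.5031, -0.039, 0.1419]
tool_rot: [2.035, 2.393, 0.004]
ft_force: [-1.7, 0.4, -0.7]
grip_width: 0.263
grip_force: 0.0
124 [ 0.5016 -0.0386  0.0833]
pos [ 0.5012 -0.0387  0.1412] shift [-0.0002 -0.0017  0.0794] turn 0.05 z [-0.001  0.001 -1.   ] F [-0.2 -0.2 -0.5] w 0.307 g 0.0
11.25
```

View pics/e.png

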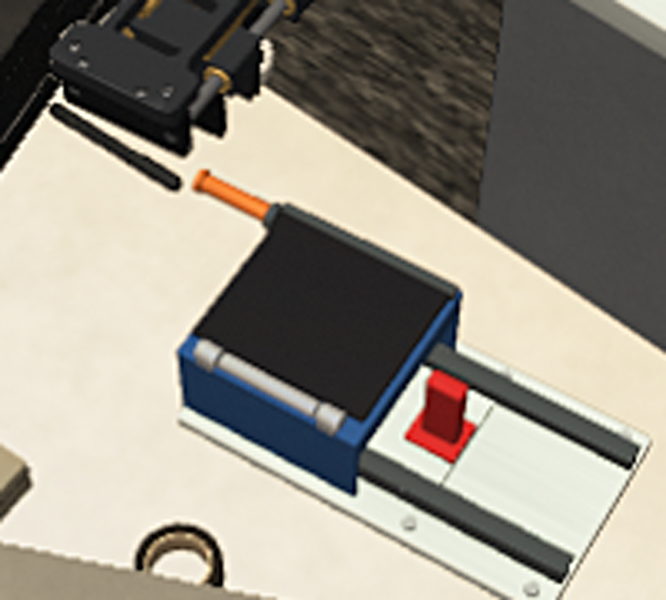

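The pin and flap have not moved, and the sled is still home. I'll descend and grip again.

```bash
python3 -m handwheel '[[0.04,0,0,0,0,0,0],[0.04,0,0,0.04,0,0,0],[0.04,0,0,0.042,0,0,0],[0.04,0,0,0,0,0,0],[0,0,0,0,0,0,0],[0,0,0,0,0,0,0],[0,0,0,0,0,0,0],[0,0,0,0,0,0,0],[0,0,0,0,0,0,0]]' 20
python3 -c "
from h import *
delta([.4995,-.0391,.0618],9.2)"
```

```text
time: 12.38
position: [0.4995, -0.0395, 0.0603]
tool_rot: [-2.035, -2.392, 0.005]
ft_force: [-4.8, -1.2, 7.0]
grip_width: 0.106
grip_force: 20.0
pos [ 0.4995 -0.0395  0.0603] shift [ 0.0004  0.     -0.0015] turn 0.02 z [-0.003 -0.001 -1.   ] F [-4.8 -1.2  7. ] w 0.106 g 20.0
```

```bash
python3 -m handwheel '[[0.03,0,0,0,0,0,0],[0.03,0,0,0,0,0,0],[0.03,0,0,0.005,0,0,0],[0,0,0,0,0,0,0],[0,0,0,0,0,0,0],[0,0,0,0,0,0,0],[0,0,0,0,0,0,0],[0,0,0,0,0,0,0]]' 20
python3 -c "
from h import *
delta([.4995,-.0391,.0618],9.2)"
```

```text
time: 13.38
position: [0.4993, -0.0392, 0.0543]
tool_rot: [-2.034, -2.391, 0.004]
ft_force: [-5.6, -0.9, 3.5]
grip_width: 0.129
grip_force: 20.0
pos [ 0.4993 -0.0392  0.0543] shift [ 0.0001  0.0001 -0.0075] turn 0.03 z [-0.003 -0.    -1.   ] F [-5.6 -0.9  3.5] w 0.129 g 20.0
```

The width now matches the 12 mm pin. I'll swing up with the shifts in the y and z columns this time.

```bash
python3 -m handwheel '[[0,0,0.0009,-0.013,0,0,0],[0,0,0.0026,-0.0128,0,0,0],[0,0,0.0042,-0.0124,0,0,0],[0,0,0,0,0,0,0]]' 25
python3 -c "
from h import *
delta([.4993,-.0392,.0543],9.2)"
```

```text
time: 13.88
position: [0.5064, -0.0381, 0.0937]
tool_rot: [-2.034, -2.391, 0.006]
ft_force: [-8.1, -1.3, 1.0]
grip_width: 0.126
grip_force: 25.0
pos [ 0.5064 -0.0381  0.0937] shift [ 0.0001 -0.007   0.0394] turn 0.03 z [-0.005 -0.001 -1.   ] F [-8.1 -1.3  1. ] w 0.126 g 25.0
```

```bash
python3 -m handwheel '[[0,0,0.0058,-0.0117,0,0,0],[0,0,0.0073,-0.0109,0,0,0],[0,0,0.0086,-0.0098,0,0,0],[0,0,0.0098,-0.0086,0,0,0],[0,0,0.0109,-0.0073,0,0,0],[0,0,0,0,0,0,0]]'
python3 -c "
from h import *
delta([.4993,-.0392,.0543],9.2)"
```

```text
time: 14.62
position: [0.5496, -0.0314, 0.1465]
tool_rot: [2.036, 2.393, -0.006]
ft_force: [-16.9, -1.3, 27.2]
grip_width: 0.112
grip_force: 27.7
pos [ 0.5496 -0.0314  0.1465] shift [ 0.0006 -0.0506  0.0923] turn 0.02 z [-0.002 -0.003 -1.   ] F [-16.9  -1.3  27.2] w 0.112 g 27.7
```

The force is radially outward, about 32 N, so my commanded arc lies slightly inside the true one. I'll relax outward and measure the flap angle from depth.

```bash
python3 -m handwheel '[[0,0,-0.002,-0.0035,0,0,0],[0,0,0,0,0,0,0]]'
cat >> h.py <<'E'
def flap(save=None):
    # flap plane from scene depth: dark points in the hood's y-range above the roof
    j=np.array([[.987,.16,0],[-.16,.987,0],[0,0,1]]);o=np.array([.519,.1185,0])
    im,d=ctrl.get_image("scene");v,u=np.nonzero((im.max(2)<75)&(d>0));P=(world("scene",np.c_[u,v],d[v,u])-o)@j.T
    k=(P[:,0]>-70)&(P[:,1]<-.02)&(P[:,1]>-.11)&(P[:,2]>.085)&(P[:,2]<.19)&(P[:,0]>-.07)&(P[:,0]<.075);P=P[k]
    # robust line in the x-z plane
    l=cv2.fitLine(P[:,[0,2]].astype(np.float32),cv2.DIST_HUBER,0,.001,.001).ravel()
    a=np.arctan2(l[1],-l[0])%np.pi;r=np.median(abs((P[:,0]-l[2])*l[1]-(P[:,2]-l[3])*l[0]))
    x79=l[2]+(.079-l[3])*l[0]/l[1]
    print("flap angle",a.round(3),"n",len(P),"res",r.round(4),"line x at z=.079",x79.round(4),P.min(0).round(3),P.max(0).round(3))
    if save: cv2.imwrite(save,cv2.resize(im[90:290,230:430],(600,600),interpolation=cv2.INTER_CUBIC))
E
python3 -c "
from h import *
flap('pics/f.png')
delta([.4993,-.0392,.0543],9.2)"
```

```text
time: 14.88
position: [0.5494, -0.0312, 0.1473]
tool_rot: [2.034, 2.391, 0.002]
ft_force: [-6.4, -1.2, 10.3]
grip_width: 0.103
grip_force: 24.9
flap angle 1.058 n 2379 res 0.001 line x at z=.079 0.0586 [-0.002 -0.11   0.086] [ 0.056 -0.02   0.181]
pos [ 0.5493 -0.0313  0.1472] shift [ 0.0003 -0.0508  0.0928] turn 0.03 z [ 0.002 -0.001 -1.   ] F [-6.6 -1.5  8.8] w 0.104 g 25.0
```

View pics/f.png

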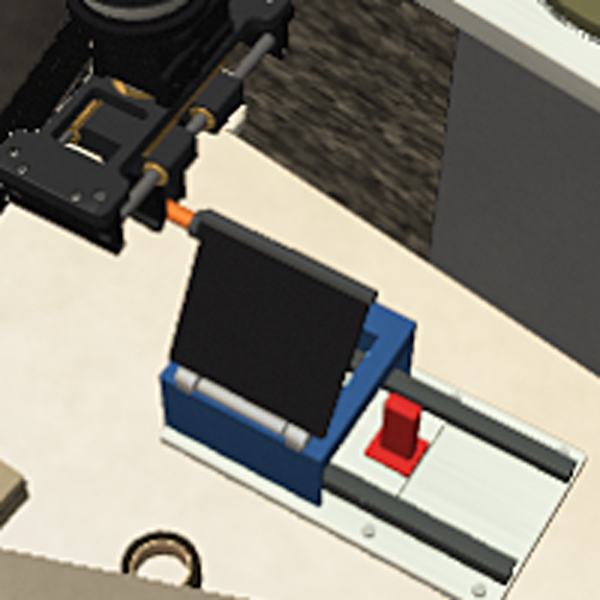

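The flap is at 60.6° by depth. The pin has settled into the pad centre, which accounts for the 5.7 mm height offset. I'll continue slowly to about 84°.

```bash
python3 -m handwheel '[[0,0,0.0055,-0.0036,0,0,0],[0,0,0.0055,-0.0033,0,0,0],[0,0,0.005,-0.0022,0,0,0],[0,0,0.005,-0.0020,0,0,0],[0,0,0.005,-0.0015,0,0,0],[0,0,0.005,-0.0012,0,0,0],[0,0,0.005,-0.0009,0,0,0],[0,0,0.005,-0.0007,0,0,0],[0,0,0,0,0,0,0]]'
python3 -c "
from h import *
flap()
delta([.4993,-.0392,.0543],9.2)"
```

```text
time: 16.05
position: [0.5931, -0.0241, 0.1641]
tool_rot: [2.03, 2.388, 0.01]
ft_force: [-0.2, 1.1, 14.1]
grip_width: 0.006
grip_force: 6.7
flap angle 1.523 n 1449 res 0.0006 line x at z=.079 0.058 [ 0.045 -0.11   0.087] [ 0.06 -0.02  0.19]
pos [ 0.593  -0.0242  0.164 ] shift [ 0.0004 -0.0959  0.1089] turn 0.05 z [ 0.009  0.    -1.   ] F [-1.4 -0.1 14. ] w 0.005 g 6.6
```

The width reads as nearly shut, so I need to look.

Run:
```python
from h import *
im,d=ctrl.get_image("scene")
cv2.imwrite("pics/g.png",cv2.resize(im[110:220,240:380],(760,598),interpolation=cv2.INTER_CUBIC))
m=mask(im,(7,140,80),(20,255,255),(250,110,360,200));nc,lab,st,ce=cv2.connectedComponentsWithStats(m)
for i in range(1,nc):
    if st[i,4]>10:
        v,u=np.nonzero(lab==i);print(st[i],np.median(world("scene",np.c_[u,v],d[v,u]),axis=0).round(4))
s=ctrl.get_state();print(s["time"],s["grip_width"],s["grip_force"],proj("scene",s["position"]))
```

```text
[251 126  12   7  28] [ 0.6032 -0.028   0.2886]
[268 155   3   6  13] [0.6198 0.0159 0.271 ]
[255 161   4   5  12] [ 0.5991 -0.0438  0.1866]
[270 170  11   8  49] [ 0.5923 -0.0071  0.1831]
16.15 0.0018641764738542479 6.58700130879879 [[268.37175782 175.23916271]]
```

View pics/g.png

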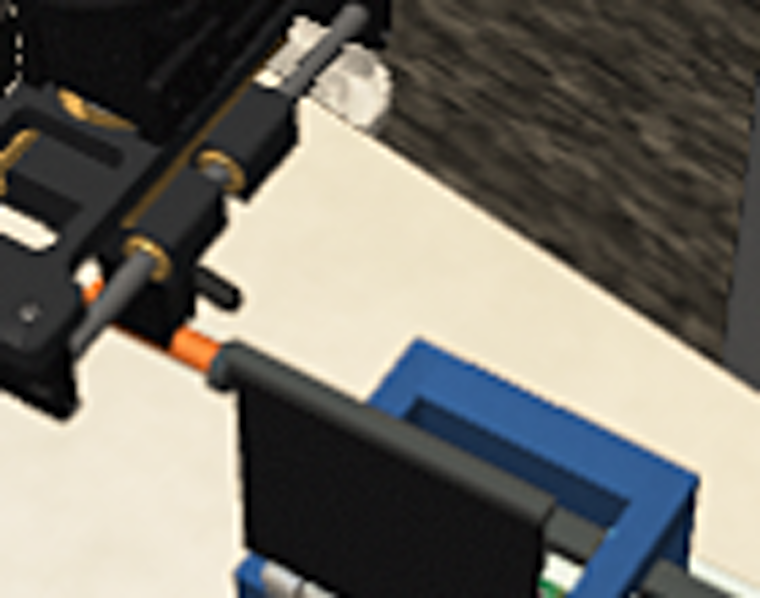

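The picture shows the fingertips shut just above the pin: an orange sliver is visible under them, at about (130,330). The pads therefore end well short of the stated TCP, and the pin wedged out. The flap is at 1.52, not past upright. I'll drag it back a little so it can only fall closed, lift off, and measure where the fingertips really are.

```bash
python3 -m handwheel '[[0,0,-0.005,0,0,0,0],[0,0,-0.006,0.001,0,0,0],[0,0,-0.006,0.001,0,0,0],[0,0,-0.006,0.001,0,0,0]]'
python3 -c "
from h import *
flap()
delta([.4993,-.0392,.0543],9.2)"
```

```text
time: 16.65
position: [0.5684, -0.0281, 0.16]
tool_rot: [2.032, 2.39, 0.005]
ft_force: [-2.0, -0.3, 9.8]
grip_width: 0.005
grip_force: 4.6
flap angle 1.281 n 1999 res 0.0008 line x at z=.079 0.0582 [ 0.02  -0.11   0.085] [ 0.057 -0.02   0.188]
pos [ 0.5673 -0.0284  0.1596] shift [ 0.0004 -0.0692  0.105 ] turn 0.04 z [ 0.004 -0.001 -1.   ] F [-5.  -0.6 11.4] w 0.003 g 6.1
```

```bash
python3 -m handwheel '[[0,0,-0.01,-0.03,0,0,0],[0.0,0,-0.02,-0.02,0,0,0],[0.0,0,-0.02,0,0,0,0],[0.0,0,-0.019,0,0,0,0],[0,0,0,0,0,0,0]]'
python3 - <<'E'
from h import *
flap()
def tip():
    im,d=ctrl.get_image("scene");s=ctrl.get_state();p=s["position"];R=Ro.from_rotvec(s["tool_rot"]).as_matrix()
    v,u=np.nonzero((d>0));W=world("scene",np.c_[u,v],d[v,u]);T=(W-p)@R
    k=(abs(T[:,0])<.012)&(abs(T[:,1])<.06)&(T[:,2]>-.07)&(T[:,2]<.03);T=T[k]
    for lo in np.arange(-.06,.03,.006):
        q=T[(T[:,2]>=lo)&(T[:,2]<lo+.006)]
        if len(q): print(lo.round(3),len(q),q.min(0).round(4),q.max(0).round(4))
    m=mask(im,(7,140,80),(20,255,255),(270,140,340,190));v,u=np.nonzero(m);W=world("scene",np.c_[u,v],d[v,u]);W=W[W[:,2]<.1];print("pin",len(W),W.mean(0).round(4) if len(W) else 0)
tip()
delta([.4993,-.0392,.0543],9.2)
E
```

```text
time: 17.32
position: [0.4985, -0.0397, 0.2076]
tool_rot: [2.034, 2.39, 0.001]
ft_force: [-0.3, 0.4, 0.2]
grip_width: 0.007
grip_force: 0.0
flap angle 0.004 n 100 res 0.0003 line x at z=.079 1.6756 [-0.052 -0.11   0.085] [ 0.049 -0.02   0.088]
-0.06 7 [-0.003   0.0069 -0.0583] [ 0.012   0.0134 -0.0548]
-0.054 6 [ 0.0054 -0.0018 -0.054 ] [ 0.0105  0.012  -0.0492]
-0.048 22 [ 0.0023 -0.0091 -0.0479] [ 0.0117  0.0104 -0.0422]
-0.042 26 [-0.0019 -0.0106 -0.0416] [ 0.0114  0.011  -0.036 ]
-0.036 34 [-0.0058 -0.0106 -0.036 ] [ 0.012   0.0105 -0.0301]
-0.03 38 [-0.0083 -0.0094 -0.03  ] [ 0.0116  0.0106 -0.0242]
-0.024 15 [-0.0105 -0.0094 -0.024 ] [ 0.0117  0.0095 -0.0207]
pin 123 [ 0.5014 -0.0385  0.0831]
pos [ 0.4992 -0.0393  0.2074] shift [ 0.0002 -0.0002  0.1531] turn 0.05 z [ 0.002 -0.    -1.   ] F [-0.5 -1.3  0.2] w 0.004 g 0.0
```

Confirmed: the real fingertips end about 21 mm short of the reported TCP. The flap is closed again with the pin where it was. I'll regrip with the reported TCP at about z = 0.040.

```bash
python3 -m handwheel '[[0.04,0,0,0.02,0,0,0],[0.04,0,0,0,0,0,0],[0.04,0,0,0,0,0,0],[0.04,0,0,0.05,0,0,0],[0.04,0,0,0.05,0,0,0],[0.04,0,0,0.047,0,0,0],[0.04,0,0,0,0,0,0],[0,0,0,0,0,0,0],[0,0,0,0,0,0,0],[0,0,0,0,0,0,0],[0,0,0,0,0,0,0],[0,0,0,0,0,0,0]]' 25
python3 -c "
from h import *
delta([.4993,-.0392,.040],9.2)"
```

```text
time: 18.92
position: [0.4995, -0.0396, 0.0412]
tool_rot: [2.034, 2.391, 0.002]
ft_force: [1.4, -0.3, 3.9]
grip_width: 0.125
grip_force: 25.0
pos [ 0.4995 -0.0396  0.0412] shift [ 0.0004 -0.0001  0.0012] turn 0.04 z [ 0.003 -0.001 -1.   ] F [ 1.4 -0.3  3.9] w 0.125 g 25.0
```

```bash
python3 -m handwheel '[[0,0,0.0009,-0.013,0,0,0],[0,0,0.0026,-0.0128,0,0,0],[0,0,0.0042,-0.0124,0,0,0],[0,0,0.0058,-0.0117,0,0,0],[0,0,0.0073,-0.0109,0,0,0],[0,0,0.0086,-0.0098,0,0,0],[0,0,0,0,0,0,0]]'
python3 -c "
from h import *
flap()
delta([.4995,-.0396,.0412],9.2)"
```

```text
time: 19.8
position: [0.525, -0.0355, 0.1113]
tool_rot: [-2.033, -2.39, 0.008]
ft_force: [-7.8, -2.5, 3.9]
grip_width: 0.127
grip_force: 25.0
flap angle 0.742 n 2529 res 0.0011 line x at z=.079 0.0597 [-0.029 -0.11   0.085] [ 0.054 -0.02   0.159]
pos [ 0.5246 -0.0355  0.1109] shift [ 0.0001 -0.025   0.0699] turn 0.01 z [-0.006 -0.002 -1.   ] F [-6.7 -2.3  3.7] w 0.129 g 25.0
```

```bash
python3 -m handwheel '[[0,0,0.0098,-0.0086,0,0,0],[0,0,0.0109,-0.0073,0,0,0],[0,0,0.0117,-0.0058,0,0,0],[0,0,0.0062,-0.0024,0,0,0],[0,0,0.0062,-0.0018,0,0,0],[0,0,0,0,0,0,0]]'
python3 -c "
from h import *
flap()
delta([.4995,-.0396,.0412],9.2)"
```

```text
time: 20.6
position: [0.5715, -0.0281, 0.1382]
tool_rot: [2.036, 2.392, -0.002]
ft_force: [-3.6, -2.8, 6.6]
grip_width: 0.124
grip_force: 25.0
flap angle 1.305 n 1961 res 0.0009 line x at z=.079 0.0581 [ 0.023 -0.11   0.085] [ 0.058 -0.02   0.189]
pos [ 0.5714 -0.0281  0.1382] shift [ 0.0003 -0.0727  0.0971] turn 0.01 z [-0.001 -0.001 -1.   ] F [-2.6 -2.1  5.2] w 0.127 g 25.0
```

```bash
python3 -m handwheel '[[0,0,0.0052,-0.0012,0,0,0],[0,0,0.0052,-0.0009,0,0,0],[0,0,0.0052,-0.0007,0,0,0],[0,0,0.0052,-0.0005,0,0,0],[0,0,0.0052,-0.0002,0,0,0],[0,0,0,0,0,0,0],[0,0,0,0,0,0,0]]'
python3 -c "
from h import *
flap();flap()
delta([.4995,-.0396,.0412],9.2)"
```

```text
time: 21.52
position: [0.5976, -0.0238, 0.1404]
tool_rot: [2.035, 2.392, 0.001]
ft_force: [-0.8, -2.8, 5.0]
grip_width: 0.13
grip_force: 25.0
flap angle 1.571 n 1327 res 0.0006 line x at z=.079 0.0578 [ 0.053 -0.11   0.086] [ 0.061 -0.02   0.19 ]
flap angle 1.569 n 1330 res 0.0005 line x at z=.079 0.058 [ 0.052 -0.11   0.086] [ 0.061 -0.02   0.19 ]
pos [ 0.5974 -0.0239  0.1403] shift [ 0.0002 -0.0993  0.099 ] turn 0.01 z [ 0.001 -0.001 -1.   ] F [-0.5 -3.8  4.3] w 0.126 g 25.0
```

The flap reads 1.570 rad by depth and the TCP displacement agrees. I'll hold briefly, check the sled numerically against the other pictures, and hand in.

```bash
python3 -m handwheel '[[0,0,0,0,0,0,0],[0,0,0,0,0,0,0],[0,0,0,0,0,0,0],[0,0,0,0,0,0,0]]'
python3 - <<'E'
from h import *
im,d=ctrl.get_image("scene")
m=mask(im,(0,140,60),(6,255,255),(335,200,390,260));v,u=np.nonzero(m);W=world("scene",np.c_[u,v],d[v,u]);t=W[W[:,2]>.069].mean(0);o=np.load("scene0.npz");
print("tab",t.round(4),"moved",np.linalg.norm(t[:2]-[.5083,.1993]).round(4));flap()
print(ctrl.close_job())
E
```

```text
time: 22.12
position: [0.5974, -0.0239, 0.1404]
tool_rot: [2.035, 2.392, 0.0]
ft_force: [-0.6, -3.8, 5.3]
grip_width: 0.123
grip_force: 25.0
tab [0.5181 0.1387 0.0747] moved 0.0614
flap angle 1.568 n 1331 res 0.0005 line x at z=.079 0.0579 [ 0.051 -0.11   0.085] [ 0.061 -0.02   0.19 ]
the job is handed in; nothing more can be done
None
```

I handed the job in at about 22 s with the sled pushed in against its stop and the flap held still at about 1.57 rad (upright), the pin gripped at 25 N; the judge's verdict was not shown, and before that I lost the pin twice (once from a mistyped move) and the flap dropped shut once.

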